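# Unlatch and air the cheese wheel's case

### The job

The single big cheese wheel needs air: on its display case, turn the latch knob a quarter turn clockwise to release the lid, then raise the lid until it stands ajar by about 20 degrees or more, where it stays by itself. Leave the knob in its turned position, let go, and leave the latch of the other case, with the six small cheeses, as it is.

Things in the scene. Friction and masses are not known exactly. Their poses are not given: they have to be found in the camera images.
- case_wheel: Fixed pale wooden case, 240 (x) x 200 (y) x 100 mm high, with one big cheese wheel (140 mm across) seen through its lid's clear window. Origin: centre of the underside, on the table; z up, x from front edge to hinge. A like case beside it holds six small cheeses; which is left or right varies. The lid, 12 mm thick, covers the whole case (top at z = 112 mm).
- latch_wheel_grip (a point): Best point to grip the knob on the wheel's case: on its axis, 30 mm above the lid; case frame x = -80, y = 0, z = 142 mm when shut. Dark steel wing knob on the lid's wooden front part: disc 40 mm across, 6 mm high, with an upright bar 44 mm long, 14 mm thick, top 45 mm above the lid. Its y lies along the bar, z along the axis. Latch handle and lid handle in one.
- lid_wheel_hinge (a point): Middle of the hinge line of that lid, at the rear upper edge of the case: case frame x = +120, y = 0, z = 100 mm. The hinge line runs along y; the front edge (x = -120 mm) rises. The grip point lies 200 mm in front of the hinge and 42 mm above it when the lid is shut.
- latch_wheel (a joint): Knob angle on the wheel's case, rad: 0 = latched, bar along the case's y (parallel to the front edge); grows clockwise seen from above to the stop at 1.571, bar then along the case's x. Starts at 0 to 0.15. The cam frees the lid from about 1.0 rad; below that the lid cannot be raised. Light friction (0.06 N m); stays where left.
- lid_wheel (a joint): Opening angle of that lid, rad: 0 = shut, at most 1.0. A stiff hinge holds it at any angle; lifting at the knob takes 5 to 8 N. With the bar along x, a vertical gripper on its two long faces can lift the knob along its arc about the hinge while the bar pivots between the pads.
- latch_small (a joint): Knob angle on the other case (same build, six small cheeses), same meaning; starts at 0 to 0.15; to be left alone.

How it is judged (in metres and radians):
On the way:
1. the knob of the wheel's case is turned at least 1.1 rad (63 degrees) while the lid is still down (value of joint latch_wheel above 1.1 rad and value of joint lid_wheel below 0.1 rad), for 0.1 s.
At the end, for the whole second after the job is handed in: The lid of the wheel's case stands open by more than 0.26 rad (15 degrees) and at rest, its knob still turned more than 1.05 rad (60 degrees), and the other case's knob is still latched (less than 0.35 rad) (value of joint lid_wheel above 0.26 rad and value of joint latch_wheel above 1.05 rad and velocity of joint lid_wheel between -0.05 and 0.05 rad/s and value of joint latch_small below 0.35 rad); the robot touches nothing.
It fails at once if the other case's latch knob is turned beyond 0.35 rad (20 degrees) (value of joint latch_small above 0.35 rad).
It also fails if it takes over 38 s, if anything falls off the work surface, if the arm or the gripper's body presses on something with over 40 N, if the wrist force passes 120 N, or if a joint passes its speed limit or range.

### The arm

A 7-joint arm with a two-finger parallel gripper is mounted at the origin on the work surface. World frame = base frame: x ahead of the robot, y to its left, z up, the work surface at z = 0. Lengths are in mm, angles in rad, forces in N, time in s.
With the tool pointing down it reaches from about 350 to 900 mm from the base axis. Payload 7.2 kg.
Tool frame: the origin (TCP) lies at the very end of the fingers, on their centre line; the grasp point (between the pads) lies 19 mm behind it; z points along the fingers, y is the direction in which the jaws open and shut (so a half turn about z gives the same grasp; the last joint's range is limited). The gripper opens to 85 mm and grips with 20 to 120 N. Pads are 22 mm wide; open, the fingers measure 114 mm over their backs; the gripper's body (76 mm by 85 mm) begins 54 mm behind the grasp point. The pads swing forward as they close: fully open they stand 13 mm farther back than shut.
Start: joints at [-1.342, 0.411, -0.013, 1.596, 0.006, 1.134, -0.082], TCP at [182.798, 597.674, 231.297] pointing down, gripper open.
Joint ranges: [-2.95, 2.95], [-0.29, 1.99], [-1.47, 1.44], [0.14, 2.54], [-1.03, 4.17], [0.13, 1.85], [-2.86, 2.86]. Speed limits (rad/s): [2.39, 2.39, 3.01, 3.01, 3.14, 3.14, 3.14].

### API

Orientations are given as a unit quaternion [x, y, z, w].
In Python, from plant import arm, imaging, workorder gives the robot as it stands.
- The arm moves only by the tool apply_moves, never from a script. Its argument "steps" is a list of rows, each a list of 5 numbers: the opening, from 0 (shut) to 1 (fully open), then the shift along the tool's x, y, z scaled (see below), then the turn about the tool's z scaled (see below). A call has 1 to 12 rows; each row shifts and turns the commanded pose from where the row before left it, along the tool's axes as they then stand; what a row does not reach is not made up. The controller multiplies each number of a shift by 0.02 m and each number of a turn by 5 degrees. A row lasts 1/10 s, in which the tool goes at most 50 mm and 8.59 degrees, less where a joint would pass 70% of its speed; a pose out of reach is approached as far as the arm can. A call with a number of a shift or a turn outside -1 to 1 is refused whole. A call with a gripper value outside its range is refused whole. The fingers move at their own pace and stop on an object; "grip_force" is the grip in N (left out, the last holds). Time passes only in rows, so rows that do not move let the fingers close. It gives the time, the measured TCP pose, the force and the opening at its end, in the units of the state.
- arm.sense(): the state, without advancing time (a new reading comes with each control period).
- imaging.grab_frame(name): name is "side" or "top"; returns the picture (480x640x3 uint8, red, green, blue); there is no depth.
- imaging.camera_params(name): a dict with "fx", "fy", "cx", "cy" (pixels), "dist" ([k1, k2, p1, p2, k3] as OpenCV has them; the pictures are not rectified), "world_from_camera" (4x4, takes a point from camera to world coordinates). Camera axes: x right, y down, z forward; pixel columns grow to the right and rows downward; lengths in mm; the calibration is good to about 2 mm. A picture is of the moment at which its call begins. camera_params takes no time and is no camera call.
- workorder.hand_in(): hands the job in, once; it reports no verdict.
The state is a dict: "time": time; "qpos": joint angles; "joint_vel": joint speeds; "effort": joint torques, N m; "position": TCP position; "tcp_rot": TCP orientation; "wrist_force": force on the tool from outside, world axes, zero at the start; "wrist_torque": the same for the moment, N m; "width": finger opening in mm.
Only numpy, scipy, OpenCV 4.12 (cv2) and the standard library are available. Lean on these libraries where they do the work, as an engineer would, in place of code of your own. Each camera call takes 0.05 s, during which the arm holds its last target. There are 200 camera calls.

## Working session

There is one attempt and no reset: what is moved stays moved. The work goes in short steps, Python scripts to look and compute and a tool call to move; the robot and the scene stay as the last step left them, time stands still between calls to the robot, and variables do not carry over. Pictures are saved under pics/ and viewed, about 8 in all and at most 12, crops included, and the job is handed in when it is done.

Besides the shell and the picture viewer there is one more tool, called after "Emit:" as a command line: name --pt "numbers of a row" for each row, then --argument value for the rest. apply_moves: Moves the arm, as the interface text tells. Shifts and turns lie within -1 to 1; 1 stands for 0.02 m of shift or 5 degrees of turn. Its arguments: {"type":"object","properties":{"steps":{"type":"array"},"grip_force":{"type":"number"}},"required":["steps"]}

```bash
mkdir -p pics; python3 - <<'E'
from plant import arm, imaging
import cv2
print(arm.sense())
for n in("top","side"):
    f=imaging.grab_frame(n); cv2.imwrite(f"pics/{n}0.png",f[:,:,::-1])
    print(n,imaging.camera_params(n))
E
```

```text
{'time': 0.0, 'qpos': array([-1.34223568,  0.41190967, -0.01268775,  1.59708047,  0.00561515,
        1.13426225, -0.08220635]), 'joint_vel': array([-7.74283942e-05, -2.81917013e-03,  5.27737508e-04, -1.69286169e-04,
       -1.97733517e-03, -1.37281733e-03, -9.62576189e-05]), 'effort': array([-2.69017455e-04, -6.00625491e+01,  6.81707282e-01, -2.99412543e+01,
        1.37248670e-02,  1.08071082e-02,  3.78671950e-05]), 'position': array([182.6768551 , 597.18250118, 230.43219132]), 'tcp_rot': array([ 1.47835096e-01,  9.89011691e-01, -8.10474127e-04, -5.11261973e-05]), 'wrist_force': array([-0.10304199,  0.22541247, -0.60224203]), 'wrist_torque': array([ 0.01403188,  0.00402385, -0.02981186]), 'width': 85.72261517425707}
top {'fx': 468.41663884247043, 'fy': 468.41663884247043, 'cx': 320.83299451237826, 'cy': 233.60205601835497, 'dist': array([-0.11373657,  0.        ,  0.        ,  0.        ,  0.        ]), 'world_from_camera': array([[ 1.86582586e-02, -9.98435815e-01,  5.27047749e-02,
         5.53338974e+02],
       [-9.99385054e-01, -2.01893501e-02, -2.86688528e-02,
         1.22487489e+01],
       [ 2.96880846e-02, -5.21374535e-02, -9.98198529e-01,
         9.26285181e+02],
       [ 0.00000000e+00,  0.00000000e+00,  0.00000000e+00,
         1.00000000e+00]])}
side {'fx': 488.87345392454336, 'fy': 488.87345392454336, 'cx': 310.9243130567416, 'cy': 240.183324716536, 'dist': array([-0.02073485,  0.        ,  0.        ,  0.        ,  0.        ]), 'world_from_camera': array([[-7.69466965e-01, -3.35238418e-01,  5.43632038e-01,
         2.30067836e+02],
       [-6.38203805e-01,  3.70488286e-01, -6.74858750e-01,
         4.49758055e+02],
       [ 2.48292777e-02, -8.66229550e-01, -4.99028931e-01,
         4.51340276e+02],
       [ 0.00000000e+00,  0.00000000e+00,  0.00000000e+00,
         1.00000000e+00]])}
```

View pics/top0.png

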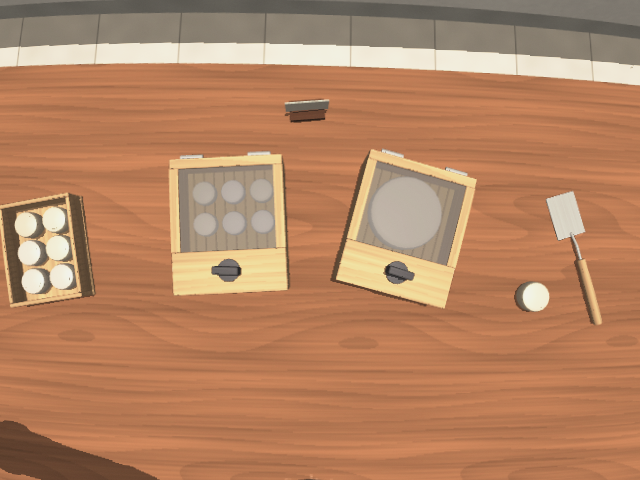

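View pics/side0.png

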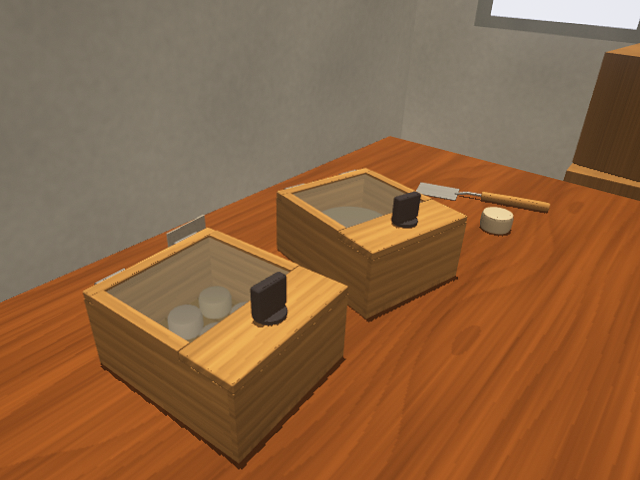

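The top view shows the wheel's case on the right, with lid corners near (372,151), (475,181), (444,306), (337,280) and its knob at (397,272). The six-cheese case is on the left, with its knob at (228,270). The side view shows the small-cheese case nearer the camera and both bars upright.

```bash
cat > h.py <<'E'
import numpy as np, cv2
from plant import imaging
def rays(n,px):
    p=imaging.camera_params(n); K=np.array([[p['fx'],0,p['cx']],[0,p['fy'],p['cy']],[0,0,1]])
    u=cv2.undistortPoints(np.float64(px).reshape(-1,1,2),K,p['dist']).reshape(-1,2)
    T=p['world_from_camera']; return T[:3,3],np.c_[u,np.ones(len(u))]@T[:3,:3].T
def plane(n,px,z):
    o,d=rays(n,px); return (o+d*((z-o[2])/d[:,2])[:,None])
def tri(a,b):
    A=[];B=[]
    for n,px in(("top",a),("side",b)):
        o,d=rays(n,[px]); d=d[0]/np.linalg.norm(d[0]); P=np.eye(3)-np.outer(d,d); A.append(P);B.append(P@o)
    return np.linalg.lstsq(np.vstack(A),np.hstack(B),rcond=None)[0]
E
python3 - <<'E'
from h import *
im=cv2.imread('pics/top0.png'); hsv=cv2.cvtColor(im,cv2.COLOR_BGR2HSV)
for nm,x0,x1 in(("wheel",325,490),("small",160,300)):
    m=cv2.inRange(hsv,(13,60,150),(30,200,255)); r=np.zeros_like(m); r[140:320,x0:x1]=m[140:320,x0:x1]
    r=cv2.morphologyEx(r,cv2.MORPH_OPEN,np.ones((3,3)))
    c=max(cv2.findContours(r,cv2.RETR_EXTERNAL,cv2.CHAIN_APPROX_NONE)[0],key=cv2.contourArea)
    print(nm,cv2.boundingRect(c))
    w=plane("top",c.reshape(-1,2)+0.0,112)[:,:2].astype(np.float32)
    rc=cv2.minAreaRect(w); print(rc, cv2.boxPoints(rc).round(1).tolist())
    d=cv2.inRange(im,(0,0,0),(75,75,75)); q=np.zeros_like(d); q[255:290,x0+40:x1-60]=d[255:290,x0+40:x1-60]
    c=max(cv2.findContours(q,cv2.RETR_EXTERNAL,cv2.CHAIN_APPROX_NONE)[0],key=cv2.contourArea)
    print(' knob',cv2.minEnclosingCircle(c),cv2.boundingRect(c),plane("top",[cv2.minEnclosingCircle(c)[0]],115))
i=cv2.imread('pics/top0.png')[250:295,365:430]; cv2.imwrite('pics/knob0.png',cv2.resize(i,None,fx=9,fy=9,interpolation=cv2.INTER_CUBIC))
E
```

```text
wheel (336, 149, 141, 160)
((609.1356811523438, -163.8430938720703), (201.49183654785156, 240.3703155517578), 75.66285705566406) [[467.70001220703125, -231.6999969482422], [700.5999755859375, -291.20001220703125], [750.5, -96.0], [517.5999755859375, -36.5]]
 knob ((395.5, 273.0), 11.236202239990234) (385, 265, 21, 16) [[ 530.08550902 -142.44985801  115.        ]]
small (168, 154, 120, 142)
((610.2511596679688, 152.83648681640625), (240.3543243408203, 201.87322998046875), 4.134434223175049) [[483.1000061035156, 244.8000030517578], [497.70001220703125, 43.5], [737.4000244140625, 60.79999923706055], [722.7999877929688, 262.20001220703125]]
 knob ((229.0, 271.0), 10.770429611206055) (219, 267, 21, 9) [[528.31493317 146.34884713 115.        ]]
```

View pics/knob0.png

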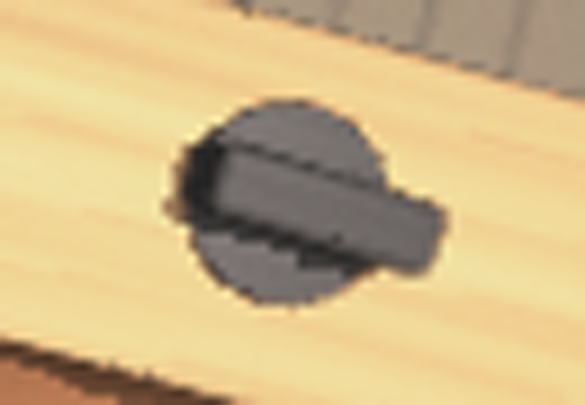

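The fit matches the known case size (240 x 201 mm). Wheel case centre is about (609,-164) with yaw -14.3°, so the knob sits at (531.6,-144). The crop shows the bar about 4° clockwise of the case's y. I'll move there along an arc at travel height.

Emit:
apply_moves --pt "1 -1 -0.05 0 0.4" --pt "1 -1 -0.05 0 0.4" --pt "1 -1 -0.05 0 0.4" --pt "1 -1 -0.05 0 0.4" --pt "1 -1 -0.05 0 0.4" --pt "1 -1 -0.05 0 0.4" --pt "1 -1 -0.05 0 0.4" --pt "1 -1 -0.05 0 0.4" --pt "1 -1 -0.05 0 0.4" --pt "1 -1 -0.05 0 0.4" --pt "1 -1 -0.05 0 0.4" --pt "1 -1 -0.05 0 0.4"

```text
time: 1.3
position: [388.8, 474.2, 231.3]
tcp_rot: [0.352, 0.936, 0.0, -0.0]
wrist_force: [0.6, 0.3, 0.5]
width: 85.1
```

Emit:
apply_moves --pt "1 -1 -0.05 0 0.4" --pt "1 -1 -0.05 0 0.4" --pt "1 -1 -0.05 0 0.4" --pt "1 -1 -0.05 0 0.4" --pt "1 -1 -0.05 0 0.4" --pt "1 -1 -0.05 0 0.4" --pt "1 -1 -0.05 0 0.4" --pt "1 -1 -0.05 0 0.4" --pt "1 -1 -0.05 0 0.4" --pt "1 -1 -0.05 0 0.4" --pt "1 -1 -0.05 0 0.4" --pt "1 -1 -0.05 0 0.4"

```text
time: 2.5
position: [525.5, 278.7, 231.3]
tcp_rot: [0.539, 0.843, 0.0, -0.0]
wrist_force: [1.0, -0.1, 0.1]
width: 85.3
```

Emit:
apply_moves --pt "1 -1 -0.05 0 0.4" --pt "1 -1 -0.05 0 0.4" --pt "1 -1 -0.05 0 0.4" --pt "1 -1 -0.05 0 0.4" --pt "1 -1 -0.05 0 0.4" --pt "1 -1 -0.05 0 0.4" --pt "1 -1 -0.05 0 0.4" --pt "1 -1 -0.05 0 0.4" --pt "1 -1 -0.05 0 0.4" --pt "1 -1 -0.05 0 0.4" --pt "1 -1 -0.05 0 0.4" --pt "1 -1 -0.05 0 0.4"

```text
time: 3.7
position: [570.9, 44.4, 231.3]
tcp_rot: [0.702, 0.712, 0.0, -0.0]
wrist_force: [-0.4, 0.1, -0.4]
width: 85.4
```

Emit:
apply_moves --pt "1 -0.96 -0.05 0 0.39" --pt "1 -0.96 -0.05 0 0.39" --pt "1 -0.96 -0.05 0 0.39" --pt "1 -0.96 -0.05 0 0.39" --pt "1 -0.96 -0.05 0 0.39" --pt "1 -0.96 -0.05 0 0.39" --pt "1 -0.96 -0.05 0 0.39" --pt "1 -0.96 -0.05 0 0.39" --pt "1 -0.96 -0.05 0 0.39" --pt "1 -0.96 -0.05 0 0.39" --pt "1 0 0 0 0" --pt "1 0 0 0 0"

```text
time: 4.9
position: [535.1, -142.1, 231.3]
tcp_rot: [0.812, 0.584, 0.0, -0.0]
wrist_force: [0.5, 0.9, -0.5]
width: 85.3
```

```bash
python3 - <<'E'
from plant import arm, imaging
import cv2,numpy as np
s=arm.sense(); q=s['tcp_rot'];p=s['position'];print(s['time'],p,s['qpos'].round(2))
ty=2*np.arctan2(q[1],q[0])-np.pi/2; print(np.degrees(ty))
d=np.array([531.6,-144.0])-p[:2]; y=np.array([np.cos(ty),np.sin(ty)]); x=np.array([-y[1],y[0]])
print("tool x,y units",d@x/20,d@y/20,"z",(p[2]-127)/20)
f=imaging.grab_frame("side"); cv2.imwrite("pics/side1.png",f[:,:,::-1])
E
```

```text
4.9 [ 535.10738128 -142.14990232  231.30407042] [-0.31  0.32  0.61  1.8  -0.21  1.08  0.05]
-18.557882291262118
tool x,y units -0.14350827360819557 -0.13680949369144363 z 5.215203520855513
```

View pics/side1.png

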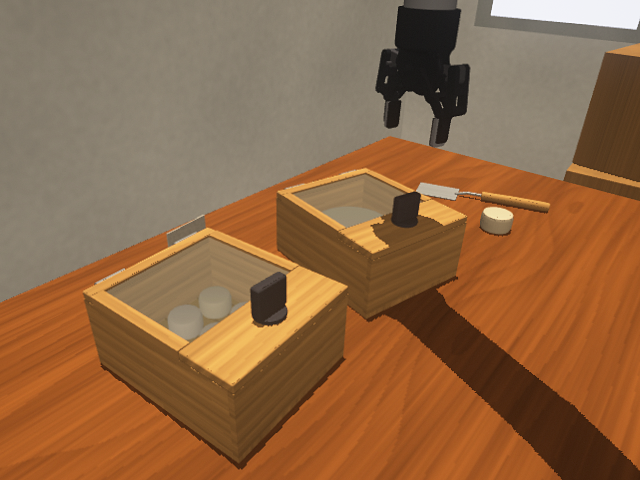

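The side view shows the open jaws (about (388,115) and (440,130)) straddling the space above the wheel-case knob at (405,209). Next: descend and grip.

Emit:
apply_moves --pt "1 -0.14 -0.14 0.5 0" --pt "1 0 0 1 0" --pt "1 0 0 1 0" --pt "1 0 0 1 0" --pt "1 0 0 1 0" --pt "1 0 0 0.7 0" --pt "1 0 0 0 0" --grip_force 40

```text
time: 5.65
position: [530.3, -142.8, 125.1]
tcp_rot: [0.811, 0.585, -0.001, -0.001]
wrist_force: [0.4, -0.1, -0.5]
width: 85.3
```

Emit:
apply_moves --pt "0.4 0 0 0 0" --pt "0.2 0 0 0 0" --pt "0 0 0 0 0" --pt "0 0 0 0 0" --pt "0 0 0 0 0" --pt "0 0 0 0 0" --grip_force 40

```text
time: 6.25
position: [531.6, -143.4, 127.8]
tcp_rot: [0.812, 0.584, 0.0, -0.0]
wrist_force: [-3.0, 2.1, 5.3]
width: 13.3
```

Emit:
apply_moves --pt "0 0 0 0 0.8" --pt "0 0 0 0 0.8" --pt "0 0 0 0 0.8" --pt "0 0 0 0 0.8" --pt "0 0 0 0 0.8" --pt "0 0 0 0 0.8" --pt "0 0 0 0 0.8" --pt "0 0 0 0 0.8" --pt "0 0 0 0 0.8" --pt "0 0 0 0 0.8" --pt "0 0 0 0 0"

```text
time: 7.35
position: [531.7, -143.5, 127.8]
tcp_rot: [0.963, 0.27, 0.0, -0.0]
wrist_force: [-2.6, 1.6, 6.8]
width: 13.6
```

Emit:
apply_moves --pt "0 0 0 0 0.8" --pt "0 0 0 0 0.8" --pt "0 0 0 0 0.8" --pt "0 0 0 0 0.8" --pt "0 0 0 0 0.8" --pt "0 0 0 0 0.8" --pt "0 0 0 0 0.8" --pt "0 0 0 0 0.8" --pt "0 0 0 0 0.8" --pt "0 0 0 0 0.8" --pt "0 0 0 0 0.8" --pt "0 0 0 0 0"

```text
time: 8.55
position: [531.7, -143.7, 127.8]
tcp_rot: [0.994, -0.11, 0.0, -0.0]
wrist_force: [-2.7, 0.9, 7.5]
width: 13.2
```

```bash
python3 - <<'E'
from plant import arm
import numpy as np
s=arm.sense(); q=s['tcp_rot'];print(s['time'],s['position'],q,s['qpos'].round(2),s['wrist_force'],s['wrist_torque'],s['width'])
print(np.degrees(2*np.arctan2(q[1],q[0])-np.pi/2))
E
```

```text
8.55 [ 531.6774186  -143.65825697  127.79115498] [ 9.93925870e-01 -1.10051571e-01  4.30523755e-05 -1.20514044e-04] [-0.51  0.56  0.95  1.93 -0.56  0.94 -1.08] [-2.7235015   0.92674718  7.51395523] [ 0.22601466  0.58195657 -0.05180075] 13.215186754841096
-102.63657692173591
```

The grip held (13.2 mm wide) and the bar now lies about 1.7° short of the case's x. Next I'll lift along the hinge arc.

Emit:
apply_moves --pt "0 0.08 0 -0.3 0" --pt "0 0.08 0 -0.3 0" --pt "0 0.09 0 -0.29 0" --pt "0 0.1 0 -0.29 0" --pt "0 0.11 0.01 -0.29 0" --pt "0 0.12 0.01 -0.28 0"

```text
time: 9.15
position: [542.4, -146.2, 162.5]
tcp_rot: [0.994, -0.109, -0.001, -0.0]
wrist_force: [-2.3, 1.1, -8.3]
width: 13.5
```

Emit:
apply_moves --pt "0 0.13 0 -0.28 0" --pt "0 0.13 0.01 -0.28 0" --pt "0 0.15 0 -0.27 0" --pt "0 0.15 0.01 -0.27 0" --pt "0 0.16 0 -0.26 0" --pt "0 0.17 0.01 -0.26 0" --pt "0 0.18 0 -0.25 0" --pt "0 0.18 0.01 -0.25 0" --pt "0 0 0 0 0" --pt "0 0 0 0 0"

```text
time: 10.15
position: [567.7, -152.5, 205.8]
tcp_rot: [0.994, -0.109, 0.0, -0.0]
wrist_force: [-5.3, 2.7, 0.6]
width: 13.2
```

```bash
python3 - <<'E'
from plant import arm, imaging
import cv2
s=arm.sense(); print(s['time'],s['position'],s['wrist_force'],s['wrist_torque'],s['width'])
f=imaging.grab_frame("side"); cv2.imwrite("pics/side2.png",f[:,:,::-1])
E
```

```text
10.15 [ 567.65706228 -152.52234398  205.76639508] [-5.31250268  2.71927088  0.62152789] [ 0.8629178   1.53179973 -0.03282859] 13.181768797777398
```

View pics/side2.png

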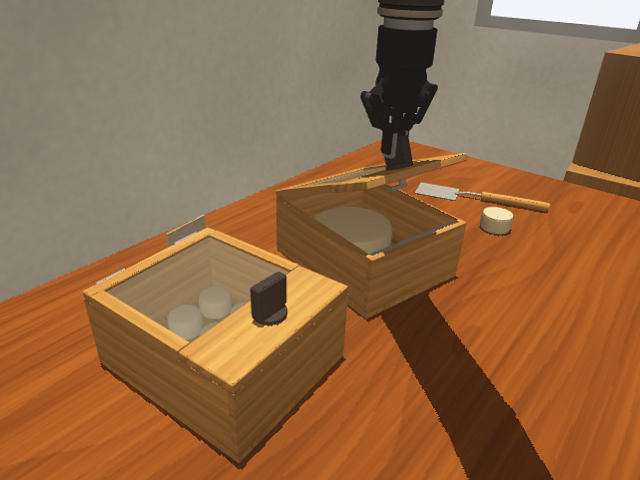

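The side view shows the lid well open: its front edge is up near (465,157), the cheese wheel is exposed at (350,230), and the gripper is still on the knob at about (397,165). Next: release and retreat straight up.

Emit:
apply_moves --pt "0.3 0 0 0 0" --pt "0.6 0 0 0 0" --pt "0.6 0 0 0 0" --pt "0.6 0 0 0 0"

```text
time: 10.6
position: [567.7, -153.0, 205.1]
tcp_rot: [0.994, -0.109, 0.001, 0.0]
wrist_force: [-0.4, 0.3, 0.1]
width: 51.4
```

Emit:
apply_moves --pt "0.6 0 0 -0.4 0" --pt "0.6 0 0 -0.8 0" --pt "0.6 0 0 -1 0" --pt "0.6 0 0 -1 0" --pt "0.6 0 0 -1 0" --pt "0.6 0 0 -1 0" --pt "0.6 -1 0 -1 0" --pt "0.6 -1 0 -0.5 0" --pt "0.6 -1 0 0 0" --pt "0.6 -1 0 0 0" --pt "0.6 0 0 0 0" --pt "0.6 0 0 0 0"

```text
time: 11.8
position: [489.6, -135.2, 339.8]
tcp_rot: [0.994, -0.108, 0.001, -0.001]
wrist_force: [0.7, 0.3, -0.6]
width: 50.9
```

```bash
python3 - <<'E'
from plant import arm, imaging
import cv2,numpy as np
s=arm.sense(); print(s['time'],s['position'],s['wrist_force'],s['width'])
a=imaging.grab_frame("side")[110:350,80:480]; b=imaging.grab_frame("top")[130:330,150:500]
b=cv2.resize(b,None,fx=400/350,fy=400/350)
cv2.imwrite("pics/end.png",cv2.resize(np.vstack([a,b])[:,:,::-1],None,fx=1.25,fy=1.25))
E
```

```text
11.8 [ 489.57658496 -135.19600128  339.81707651] [ 0.7222345   0.273569   -0.61711045] 50.86170971108685
```

View pics/end.png

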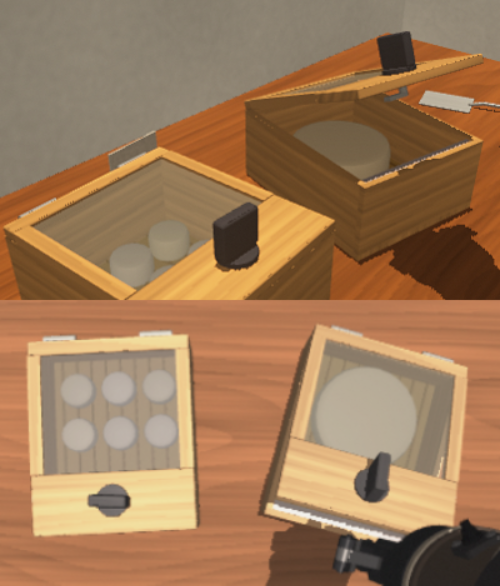

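The final views show the lid standing open by itself, the wheel's knob bar along the case's x, the other knob still latched and the gripper clear.

```bash
python3 -c "
from plant import workorder; print(workorder.hand_in())"
```

```text
the job is handed in; nothing more can be done
None
```

I turned the knob on the big wheel's case clockwise to about 1.54 rad. I then lifted the lid along its hinge arc to about 0.42 rad (24°), let go, backed off, and handed the job in at about 12 s of the 38 s allowed.

- **Lid and knob:** the last pictures show the lid standing open by itself with its bar along the case's x. The six-cheese case's knob still looks as it did at the start.
- **Gripper:** it is clear of everything, with wrist force about 1 N. The highest force I read during the work was about 9 N.
- **Not measured directly:** the lid and knob angles come from the gripper's motion. The pictures agree with them only by eye.

No check failed or disagreed.

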